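Knock the lid home, heft three tea tins and hold up the fullest

ROBOT

A 6-joint arm with a two-finger parallel gripper is mounted at the origin on the work surface; the furniture and walls round the work are solid. World frame = base frame: x ahead of the robot, y to its left, z up, the work surface at z = 0. Lengths are in mm, angles in rad, forces in N, time in s.
With the tool pointing down it reaches from about 300 to 775 mm from the base axis. Payload 14.6 kg.
Tool frame: the origin (TCP) lies midway between the tips of the shut fingers; the grasp point (between the pads) lies 19 mm behind it; z points along the fingers, y is the line along which they close (so a half turn about z gives the same grasp; the last joint's range is limited). The gripper opens to 94 mm and grips with 3 to 60 N. Pads are 16 mm wide; open, the fingers measure 119 mm over their backs; the gripper's body (75 mm by 177 mm) begins 78 mm behind the grasp point.
Start: joints at [1.1, 0.3, 1.521, -0, 1.321, -0.067], TCP at [216.1, 505.757, 205.446] pointing down, gripper open.
Joint ranges: [-3.03, 3.03], [-0.79, 2.21], [0.23, 2.52], [-1.04, 4.18], [0, 3.07], [-2.55, 2.55]. Speed limits (rad/s): [2.22, 2.22, 2.57, 3.14, 3.14, 3.14].

INTERFACE

Orientations are given as [roll, pitch, yaw] about the fixed x, y, z axes, in that order (R = Rz(yaw) Ry(pitch) Rx(roll)).
In Python, from cell import * gives the robot as it stands. The module is installed in compiled form; this text tells all that it offers.
- The arm moves only by the tool servo_tool, never from a script. Its argument "motion" is a list of rows, each an object of numbers: "wx", "wy", "wz": the turn, a rotation vector about the tool's x, y, z in units of 2 rad (1.0 is 2 rad); "dx", "dy", "dz": the shift along the tool's x, y, z in units of 10 cm (1.0 is 10 cm); "fingers": the closure, from -1 (fully open) to 1 (shut). In form: [{"wx": .., "wy": .., "wz": .., "dx": .., "dy": .., "dz": .., "fingers": ..}, ...]. A call has 1 to 10 rows; each row is the pose to reach, as a shift and turn from the pose commanded when the call began, along the tool's axes at that moment; what a row does not reach only later rows make up. A row lasts 1/10 s, in which the tool goes at most 50 mm and 8.59 degrees, less where a joint would pass 70% of its speed; a pose out of reach is approached as far as the arm can. A call with a number of a shift or a turn outside -1 to 1 is refused whole. A call with a gripper value outside its range is refused whole. The fingers move at their own pace and stop on an object; "newtons" is the grip in N (left out, the last holds). Time passes only in rows, so rows that repeat a pose let the fingers close. It gives the time, the measured TCP pose, the force, the opening and the grip force at its end, in the units of the state.
- read_state(): the state, without advancing time (a new reading comes with each control period).
- camera(name): name is "scene" or "top" or "wrist"; returns a dict with "image" (384x512x3 uint8, red, green, blue), "fx", "fy", "cx", "cy" (pixels), "R" (3x3) and "t" (3): a world point X has camera coordinates R X + t. Camera axes: x right, y down, z forward; pixel columns grow to the right and rows downward; lengths in mm; the calibration is good to about 2 mm. The wrist camera is an equidistant fisheye: a pixel r from the principal point sees the ray r / f radians off the axis. A picture is of the moment at which its call begins. There is no depth.
- sign_off(): hands the job in; it is judged then, once.
Trained networks look in a picture, given as the dict that the camera call returned (one of the last four; its "shot" number tells which), for a name from the list of things; names that differ only in an ending like _2 or _b are one class to them, and where a whole thing is asked for, a point or a joint stands for the part that bears it (a point fixed in the world has none). Each returns a list of dicts, best first, with "conf" (0 to 1); they miss things now and then, are a little off and sometimes report something else, mostly with a low value. They report only what shows in the picture. A call takes as long as a camera call.
- spot_in(query, picture): "location" ([column, row] in pixels, amid what is visible of it).
- trace(query, picture): "pixels" (384x512 bool, what is visible of it) and "location" ([column, row] in pixels, amid what is visible of it).
The state is a dict: "clock": time; "joints": joint angles; "qd": joint speeds; "effort": joint torques, N m; "eef_pos": TCP position; "eef_rot": TCP orientation; "wrist_force": force on the tool from outside, world axes, zero at the start; "moment": the same for the moment, N m; "finger_gap": finger opening in mm; "finger_force": force on a finger pad.
Only numpy, scipy, OpenCV 4.12 (cv2) and the standard library are available. Lean on these libraries where they do the work, as an engineer would, in place of code of your own. Each camera call takes 0.05 s, during which the arm holds its last target. There are 200 camera calls.

TASK

One of the three identical tins in the wooden tray has its stiff lid standing proud: before lifting any tin, grip the wooden pounder and knock that lid fully home by bringing the pounder's foot down on the lid's knob, then stand the pounder upright on the worktop again, clear of the tray. Now lift the tins by their knobs to feel which is clearly the heaviest, putting each lighter one back, shut, into the well it came from. Finish while holding the heaviest tin by its knob, still and upright, at least 10 cm above its well, the other two standing in theirs; leave the other things on the worktop where they are.

Things in the scene. Friction and masses are not known exactly. Their poses are not given: they have to be found in the camera images.
- tray: Dark wooden tray, fixed on the worktop, 116 mm (its x) by 334 mm (its y), top 21 mm above the worktop; low wire end handles reach 43 mm. Three round wells along its y axis at y = +100, 0 and -100 mm: 85 mm wide, 10 mm deep, floor 11 mm above the worktop, so a tin has about 4 mm of play all round. Origin: centre of its underside, z up.
- tin_1: Round tea tin, 77 mm wide, 83 mm high to the top of its wooden lid; the wooden knob on the lid is 20 mm wide and 18 mm high, its top 100 mm above the underside with the lid home. Too wide to grip by the body; the knob carries it. Weighs 0.2 to 0.7 kg. Starts in any well. Origin: centre of underside, z up. Lid shut. One of the tins is at least 0.15 kg heavier than both others.
- tin_2: Round tea tin, 77 mm wide, 83 mm high to the top of its wooden lid; the wooden knob on the lid is 20 mm wide and 18 mm high, its top 100 mm above the underside with the lid home. Too wide to grip by the body; the knob carries it. Weighs 0.2 to 0.7 kg. Starts in any well. Origin: centre of underside, z up. This is the one whose lid stands proud.
- tin_3: Round tea tin, 77 mm wide, 83 mm high to the top of its wooden lid; the wooden knob on the lid is 20 mm wide and 18 mm high, its top 100 mm above the underside with the lid home. Too wide to grip by the body; the knob carries it. Weighs 0.2 to 0.7 kg. Starts in any well. Origin: centre of underside, z up. Lid shut.
- tin_2_lid (a joint): How far the lid of tin_2 stands up, in m: 0 = fully home, starts at 0.010 to 0.014. The lid slides straight up and down in the tin with a stiff friction fit: it takes about 11 N to move and stays where it is left, so it needs a firm knock or push of 14 to 20 N from above, and does not slip when the tin hangs by the knob.
- lid_2_top (a point): Top of the knob on the lid of tin_2, in the middle; it moves with that lid. Fully home it is 100 mm above the tin's underside.
- pounder: Turned pale-wood kitchen pounder standing upright on the worktop to one side of the tray (left or right), 160 mm tall, 0.26 kg. Flat round foot 52 mm wide and 50 mm high, above it a round handle 27 to 35 mm thick. Origin: centre of the underside of the foot, z up along the handle. A dark pepper mill of similar height stands on the other side.
- pounder_grip (a point): Where to grip the pounder: on its axis, 112 mm above the underside of its foot, where the handle is about 28 mm thick.
- pepper_mill: Bystander: dark wooden pepper mill, 58 mm wide, 170 mm tall, standing. Origin: centre of its underside.
- mug: Bystander: blue mug, 84 mm wide, 91 mm tall, behind the tray. Origin: underside.
- salt_shaker: Bystander: glass salt shaker, 44 mm wide, 90 mm tall, in front of the tray. Origin: centre of its underside.
- lime: Bystander: lime, 55 x 47 x 48 mm, in front of the tray. Origin: its underside.
- candle_jar: Bystander: candle in a glass, 76 mm wide, 90 mm tall, behind the tray. Origin: centre of its underside.

How it is judged (in metres and radians):
On the way, in this order (a step that is already met when the one before it is completed fails the run):
1. the proud lid is knocked home with the pounder held in the fingers (value of joint tin_2_lid below 0.002 m and contact force between pounder and tin_2 above 1 N and contact force between the fingers and pounder above 1 N).
2. the pounder stands upright on the worktop again, let go, clear of the tray (angle between pounder's own z axis and vertical below 0.1 rad and height (world z) of pounder below 0.004 m and contact force between the fingers and pounder below 0.1 N and contact force between pounder and tray below 0.1 N and linear speed of pounder below 0.03 m/s), for 0.2 s.
At the end, for the whole second after the job is handed in: The heaviest tin hangs in the fingers, underside over 94 mm above its well floor, tilt under 14 degrees, still, on nothing else; the other two stand in their own wells (12 mm) and press on the tray with under 4.3 N each, the proud lid home to 3 mm; pounder upright on worktop; bystanders to 30 mm (((z of tin_1 in the frame of tray above 0.105 m and angle between tin_1's own z axis and vertical below 0.25 rad and linear speed of tin_1 below 0.03 m/s and contact force between the fingers and tin_1 above 1.5 N and (contact force between tin_1 and tray below 0.1 N and contact force between tin_1 and pounder below 0.1 N and contact force between tin_1 and pepper_mill below 0.1 N and contact force between tin_1 and mug below 0.1 N and contact force between tin_1 and salt_shaker below 0.1 N and contact force between tin_1 and lime below 0.1 N and contact force between tin_1 and candle_jar below 0.1 N) and contact force between tin_1 and tin_2 below 0.1 N and contact force between tin_2 and tray between 0.5 and 4.3 N and z of each of tin_2, tin_3 in the frame of tray below 0.015 m and distance of each of tin_2, tin_3 from where it was at the start of the episode below 0.012 m and angle between each of tin_2, tin_3's own z axis and vertical below 0.05 rad and contact force between tin_1 and tin_3 below 0.1 N and contact force between tin_3 and tray between 0.5 and 4.3 N) or (z of tin_2 in the frame of tray above 0.105 m and angle between tin_2's own z axis and vertical below 0.25 rad and linear speed of tin_2 below 0.03 m/s and contact force between the fingers and tin_2 above 1.5 N and (contact force between tin_2 and tray below 0.1 N and contact force between tin_2 and pounder below 0.1 N and contact force between tin_2 and pepper_mill below 0.1 N and contact force between tin_2 and mug below 0.1 N and contact force between tin_2 and salt_shaker below 0.1 N and contact force between tin_2 and lime below 0.1 N and contact force between tin_2 and candle_jar below 0.1 N) and contact force between tin_2 and tin_1 below 0.1 N and contact force between tin_1 and tray between 0.5 and 4.3 N and z of each of tin_1, tin_3 in the frame of tray below 0.015 m and distance of each of tin_1, tin_3 from where it was at the start of the episode below 0.012 m and angle between each of tin_1, tin_3's own z axis and vertical below 0.05 rad and contact force between tin_2 and tin_3 below 0.1 N and contact force between tin_3 and tray between 0.5 and 4.3 N) or (z of tin_3 in the frame of tray above 0.105 m and angle between tin_3's own z axis and vertical below 0.25 rad and linear speed of tin_3 below 0.03 m/s and contact force between the fingers and tin_3 above 1.5 N and (contact force between tin_3 and tray below 0.1 N and contact force between tin_3 and pounder below 0.1 N and contact force between tin_3 and pepper_mill below 0.1 N and contact force between tin_3 and mug below 0.1 N and contact force between tin_3 and salt_shaker below 0.1 N and contact force between tin_3 and lime below 0.1 N and contact force between tin_3 and candle_jar below 0.1 N) and contact force between tin_3 and tin_1 below 0.1 N and contact force between tin_1 and tray between 0.5 and 4.3 N and z of each of tin_1, tin_2 in the frame of tray below 0.015 m and distance of each of tin_1, tin_2 from where it was at the start of the episode below 0.012 m and angle between each of tin_1, tin_2's own z axis and vertical below 0.05 rad and contact force between tin_3 and tin_2 below 0.1 N and contact force between tin_2 and tray between 0.5 and 4.3 N)) and value of joint tin_2_lid below 0.003 m and angle between pounder's own z axis and vertical below 0.1 rad and height (world z) of pounder below 0.004 m and contact force between pounder and tray below 0.1 N and distance of each of pepper_mill, mug, salt_shaker, lime, candle_jar from where it was at the start of the episode below 0.03 m); the arm keeps its last pose, push and grip.
It fails at once if a tin is lifted over 12 mm while the proud lid is still more than 3 mm open (value of joint tin_2_lid above 0.003 m and z of any of tin_1, tin_2, tin_3 in the frame of tray above 0.023 m).
It fails at once if a tin is tipped over (angle between any of tin_1, tin_2, tin_3's own z axis and vertical above 0.6 rad).
It fails at once if a bystander is moved more than 60 mm or knocked over (distance of any of pepper_mill, mug, salt_shaker, lime, candle_jar from where it was at the start of the episode above 0.06 m or angle between any of pepper_mill, mug, salt_shaker, candle_jar's own z axis and vertical above 0.6 rad).
It also fails if it takes over 72 s, if anything falls off the work surface, if the arm or the gripper's body presses on something with over 40 N, if the wrist force passes 120 N, or if a joint passes its speed limit or range.

## Working session

There is one attempt and no reset: what is moved stays moved. The work goes in short steps, Python scripts to look and compute and a tool call to move; the robot and the scene stay as the last step left them, time stands still between calls to the robot, and variables do not carry over. Pictures are saved under pics/ and viewed, at most 10 in all, crops included, and the job is handed in when it is done.

Besides the shell and the picture viewer there is one more tool, called by a JSON object that holds its "method" and its "body". servo_tool: Moves the arm, as the interface text tells. Its arguments: {"type":"object","properties":{"motion":{"type":"array","items":{"type":"object","properties":{"wx":{"type":"number"},"wy":{"type":"number"},"wz":{"type":"number"},"dx":{"type":"number"},"dy":{"type":"number"},"dz":{"type":"number"},"fingers":{"type":"number"}}}},"newtons":{"type":"number"}},"required":["motion"]}

```bash
mkdir -p pics; cat > h.py <<'E'
from cell import *
import numpy as np, cv2
def save(p,n): cv2.imwrite('pics/'+n+'.png',cv2.cvtColor(p['image'],cv2.COLOR_RGB2BGR))
def ray(p,uv):
    x=(uv[0]-p['cx'])/p['fx'];y=(uv[1]-p['cy'])/p['fy']
    R=np.array(p['R']);t=np.array(p['t'])
    return -R.T@t, R.T@np.array([x,y,1.])
def atz(p,uv,z):
    o,d=ray(p,uv); return o+d*(z-o[2])/d[2]
def proj(p,X):
    c=np.array(p['R'])@np.array(X,float)+np.array(p['t']); return np.array([p['fx']*c[0]/c[2]+p['cx'],p['fy']*c[1]/c[2]+p['cy']])
def tri(rs):
    A=np.zeros((3,3));b=np.zeros(3)
    for o,d in rs:
        d=d/np.linalg.norm(d);M=np.eye(3)-np.outer(d,d);A+=M;b+=M@o
    return np.linalg.solve(A,b)
E
python3 - <<'E'
from h import *
s=camera('scene');t=camera('top')
save(s,'s0');save(t,'t0')
for n in ['tray','tin_1','lid_2_top','tin_2_lid','pounder','pounder_grip','pepper_mill','mug','salt_shaker','lime','candle_jar']:
    for nm,p in(('s',s),('t',t)):
        print(n,nm,[(np.round(r['location']).tolist(),round(r['conf'],2)) for r in spot_in(n,p)][:5])
for p in (s,t): o,_=ray(p,(0,0)); print(o,p['fx'])
print(read_state())
E
```

```text
tray s [([269.0, 242.0], 0.97), ([343.0, 196.0], 0.74), ([243.0, 186.0], 0.71), ([284.0, 230.0], 0.59)]
tray t [([256.0, 208.0], 0.92), ([264.0, 196.0], 0.22)]
tin_1 s [([284.0, 230.0], 0.77), ([242.0, 186.0], 0.7), ([264.0, 207.0], 0.7)]
tin_1 t [([264.0, 198.0], 0.89), ([228.0, 193.0], 0.66), ([300.0, 199.0], 0.6)]
lid_2_top s [([287.0, 221.0], 0.59)]
lid_2_top t [([300.0, 196.0], 0.92)]
tin_2_lid s [([286.0, 216.0], 0.83)]
tin_2_lid t [([302.0, 197.0], 0.94), ([236.0, 126.0], 0.61)]
pounder s [([372.0, 301.0], 0.88)]
pounder t [([397.0, 202.0], 0.67)]
pounder_grip s [([372.0, 302.0], 0.77)]
pounder_grip t [([395.0, 202.0], 0.87), ([261.0, 197.0], 0.22)]
pepper_mill s [([156.0, 170.0], 0.65)]
pepper_mill t [([131.0, 239.0], 0.69), ([301.0, 197.0], 0.37)]
mug s [([296.0, 169.0], 0.57)]
mug t [([237.0, 125.0], 0.81)]
salt_shaker s [([163.0, 215.0], 0.84), ([268.0, 241.0], 0.4)]
salt_shaker t []
lime s [([266.0, 299.0], 0.6)]
lime t [([338.0, 260.0], 0.5)]
candle_jar s [([340.0, 197.0], 0.71)]
candle_jar t []
[ -32.12126146 -586.04489875  792.0042993 ] 411.88219818434516
[ 317.35812224   24.87553685 1250.87718575] 435.3648108206611
{'clock': 1.2, 'joints': array([ 1.10041645e+00,  2.99918931e-01,  1.52101163e+00,  1.90982613e-05,
        1.32068424e+00, -6.65889527e-02]), 'qd': array([ 0.00060786, -0.00031392, -0.00171195,  0.00177649, -0.00072582,
       -0.000257  ]), 'effort': array([-5.21622260e-04, -5.31652737e+01, -3.52917087e+01,  7.09337695e-02,
        2.12100026e-02,  8.94971095e-06]), 'eef_pos': array([216.08674389, 505.76189591, 205.43026757]), 'eef_rot': array([-3.14157178e+00, -1.99368444e-05,  2.73779700e+00]), 'wrist_force': array([-0.643257  , -0.06096326, -0.07806829]), 'moment': array([ 0.08657131, -0.0115367 ,  0.00273426]), 'finger_force': 0.0, 'finger_gap': 94.41307106887021}
```

```bash
python3 -c "
import cv2,numpy as np
a=cv2.imread('pics/s0.png');b=cv2.imread('pics/t0.png')
cv2.imwrite('pics/both.png',cv2.resize(np.vstack([a,b]),None,fx=.78,fy=.78))"
```

```text
(no output)
```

View pics/s0.png

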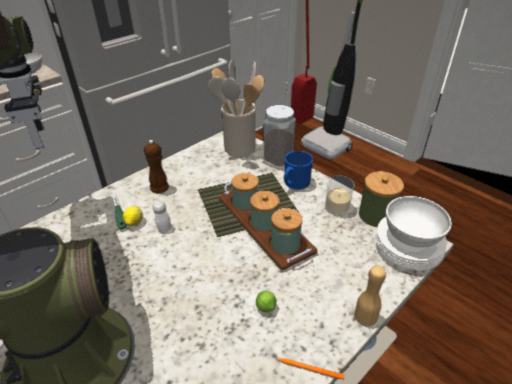

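View pics/t0.png

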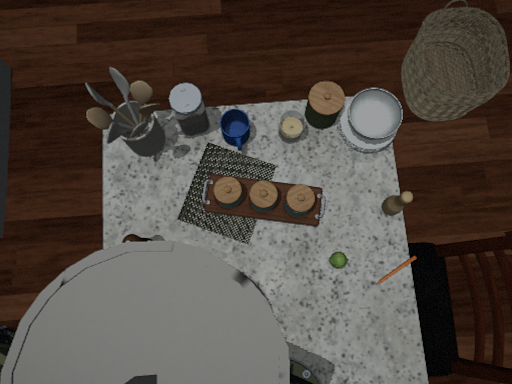

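The scene shows three tins in the tray (scene px ~(243,186), (264,207), (285,225)), with the pounder at (370,297) on the right (−y) and the pepper mill on the left. I'll zoom in to find the knobs accurately.

```bash
python3 - <<'E'
import cv2,numpy as np
a=cv2.imread('pics/s0.png')[160:280,210:325];b=cv2.imread('pics/t0.png')[160:240,190:335]
a=cv2.resize(a,None,fx=5,fy=5,interpolation=cv2.INTER_CUBIC)
b=cv2.resize(b,None,fx=5,fy=5,interpolation=cv2.INTER_CUBIC)
cv2.imwrite('pics/za.png',a);cv2.imwrite('pics/zb.png',b)
E
```

```text
(no output)
```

View pics/za.png

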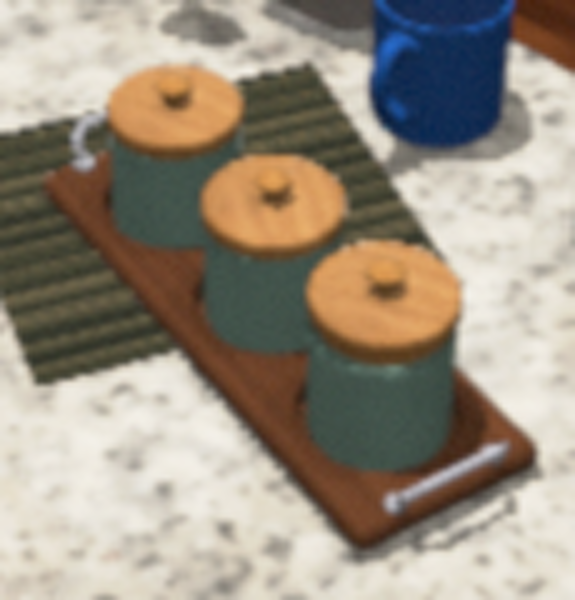

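View pics/zb.png

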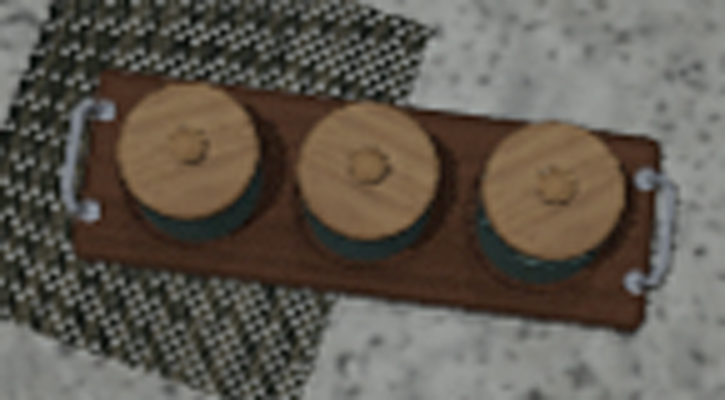

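The crops show that the right-hand (−y) tin stands proud: a gap and rim are visible under its lid. The knob tops are at top px (227.6,189.4), (263.2,193.2) and (301,197.2).

```bash
python3 - <<'E'
from h import *
s=camera('scene');t=camera('top')
S=[(245.2,176.4),(265,196.2),(287.6,213.6)];T=[(227.6,189.4),(263.2,193.2),(301,197.2)]
for a,b in zip(S,T): print('tri',tri([ray(s,a),ray(t,b)]).round(1),'top z111',atz(t,b,111).round(1),'z123',atz(t,b,123).round(1))
# tray corners in top crop
c=np.array([(103,70),(658,138),(640,330),(75,257)])/5+[190,160]
C=np.array([atz(t,q,21) for q in c]);print(C.round(1),C.mean(0).round(1))
for n,p,cm in(('s',s,0),('t',t,0)):
    for q in ['pounder','pepper_mill','mug','candle_jar','lime','salt_shaker']:
        for r in trace(q,p)[:1]:
            m=r['pixels'];ys,xs=np.nonzero(m);print(n,q,round(r['conf'],2),xs.min(),xs.max(),ys.min(),ys.max())
            np.save(f'm_{n}_{q}.npy',m)
E
```

```text
tri [576.9  89.5 108.8] top z111 [574.8  90.5 111. ] z123 [572.1  89.8 123. ]
tri [559.7  -4.9 103.7] top z111 [556.9  -3.8 111. ] z123 [554.3  -3.5 123. ]
tri [ 537.8 -103.7  119.8] top z111 [ 538.  -103.5  111. ] z123 [ 535.7 -102.2  123. ]
[[ 644.9  142.2   21. ]
 [ 578.9 -175.9   21. ]
 [ 468.6 -153.6   21. ]
 [ 535.9  164.3   21. ]] [557.1  -5.7  21. ]
s pounder 0.76 354 385 265 325
s pepper_mill 0.64 143 168 140 192
s mug 0.63 283 312 150 189
s candle_jar 0.82 325 355 175 215
s lime 0.83 256 276 290 311
s salt_shaker 0.66 145 167 141 191
t pounder 0.96 383 411 192 214
t pepper_mill 0.49 124 149 234 241
t candle_jar 0.62 278 305 109 143
t lime 0.66 250 277 181 211
t salt_shaker 0.38 287 314 185 212
```

```bash
python3 - <<'E'
import cv2,numpy as np
a=cv2.imread('pics/s0.png')[260:335,345:395];b=cv2.imread('pics/t0.png')[180:225,370:425]
a=cv2.resize(a,None,fx=7,fy=7,interpolation=cv2.INTER_CUBIC)
b=cv2.resize(b,None,fx=7,fy=7,interpolation=cv2.INTER_CUBIC)
o=np.zeros((525,750,3),np.uint8);o[:525,:350]=a;o[:315,360:745]=b
cv2.imwrite('pics/zp.png',o)
E
```

```text
(no output)
```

View pics/zp.png

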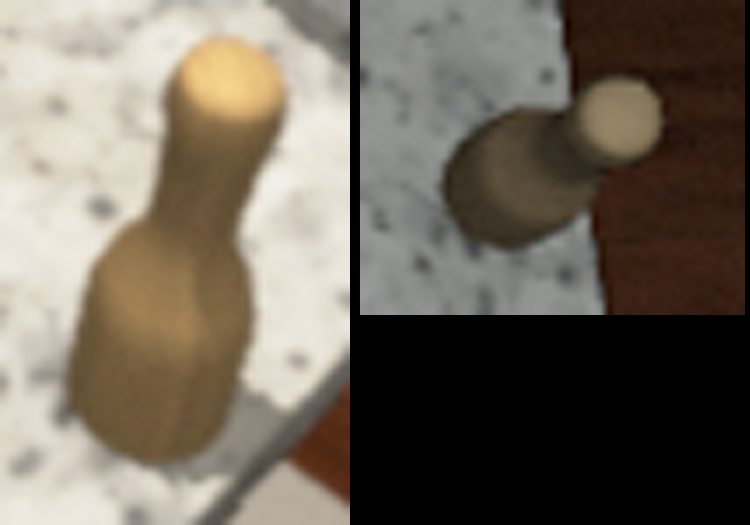

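The pounder stands near the right worktop edge. Its top disc is at scene px (377.9,271.1) and top px (407.3,196.9).

```bash
python3 - <<'E'
from h import *
s=camera('scene');t=camera('top')
a,b=(377.9,271.1),(407.3,196.9)
print(tri([ray(s,a),ray(t,b)]),atz(t,b,160),atz(s,a,160))
# foot bottom edges: lens-projected silhouettes vs model, check
X=atz(t,b,160)
for p in(s,t):
  for z,r in((160,17),(0,26),(50,26)):
    P=np.array([proj(p,[X[0]+r*np.cos(q),X[1]+r*np.sin(q),z]) for q in np.arange(0,6.28,.2)]);print(z,P.min(0).round(1),P.max(0).round(1))
# neighbours from scene
for n,u,z in(('mug',(298,157),91),('candle',(340,183),90),('mill',(151,142),170),('salt',(160,203),90),('lime',(266,301),24)): print(n,atz(s,u,z).round(0))
E
```

```text
[ 508.91263754 -370.49240252  156.84881553] [ 507.88056362 -368.84385456  160.        ] [ 506.86391774 -371.90936377  160.        ]
160 [368.1 263.4] [385.7 276.7]
0 [352.  307.4] [375.8 327.6]
50 [355.3 293.7] [380.  314.1]
160 [400.6 190.4] [414.  203.4]
0 [380.2 199. ] [398.  216.6]
50 [385.  195.6] [403.6 213.8]
mug [774.  66.  91.]
candle [ 762. -100.   90.]
mill [445. 332. 170.]
salt [358. 179.  90.]
lime [ 371. -198.   24.]
```

{"method": "servo_tool", "body": {"motion": [{"wz": -0.07, "dx": -0.17, "dy": -0.33, "fingers": -1}, {"wz": -0.14, "dx": -0.34, "dy": -0.67, "fingers": -1}, {"wz": -0.202, "dx": -0.5, "dy": -1, "fingers": -1}, {"wz": -0.202, "dx": -0.5, "dy": -1, "fingers": -1}]}}

```text
schema error: expected keys wx, wy, wz, dx, dy, dz, fingers
```

{"method": "servo_tool", "body": {"motion": [{"wx": 0, "wy": 0, "wz": -0.07, "dx": -0.17, "dy": -0.33, "dz": 0, "fingers": -1}, {"wx": 0, "wy": 0, "wz": -0.14, "dx": -0.34, "dy": -0.67, "dz": 0, "fingers": -1}, {"wx": 0, "wy": 0, "wz": -0.202, "dx": -0.5, "dy": -1, "dz": 0, "fingers": -1}, {"wx": 0, "wy": 0, "wz": -0.202, "dx": -0.5, "dy": -1, "dz": 0, "fingers": -1}]}}

```text
clock: 2.4
eef_pos: [222.8, 391.6, 205.8]
eef_rot: [-3.142, 0.0, -3.138]
wrist_force: [0.1, 0.3, 0.4]
finger_gap: 94.1
finger_force: 0.0
```

{"method": "servo_tool", "body": {"motion": [{"wx": 0, "wy": 0, "wz": 0, "dx": -0.18, "dy": -0.48, "dz": 0, "fingers": -1}, {"wx": 0, "wy": 0, "wz": 0, "dx": -0.36, "dy": -0.96, "dz": 0, "fingers": -1}]}}

```text
clock: 2.6
eef_pos: [257.9, 300.0, 205.4]
eef_rot: [3.142, 0.0, -3.14]
wrist_force: [0.4, -0.7, -0.7]
finger_gap: 93.9
finger_force: 0.0
```

{"method": "servo_tool", "body": {"motion": [{"wx": 0, "wy": 0, "wz": 0, "dx": -0.18, "dy": -0.48, "dz": 0, "fingers": -1}, {"wx": 0, "wy": 0, "wz": 0, "dx": -0.36, "dy": -0.96, "dz": 0, "fingers": -1}, {"wx": 0, "wy": 0, "wz": 0, "dx": -0.36, "dy": -0.96, "dz": 0, "fingers": -1}]}}

```text
clock: 2.9
eef_pos: [295.6, 201.1, 205.8]
eef_rot: [-3.142, 0.001, 3.135]
wrist_force: [0.8, 1.3, -0.2]
finger_gap: 93.9
finger_force: 0.0
```

{"method": "servo_tool", "body": {"motion": [{"wx": 0, "wy": 0, "wz": 0, "dx": -0.18, "dy": -0.48, "dz": 0, "fingers": -1}, {"wx": 0, "wy": 0, "wz": 0, "dx": -0.36, "dy": -0.96, "dz": 0, "fingers": -1}, {"wx": 0, "wy": 0, "wz": 0, "dx": -0.36, "dy": -0.96, "dz": 0, "fingers": -1}]}}

```text
clock: 3.2
eef_pos: [331.6, 105.2, 205.7]
eef_rot: [-3.141, 0.001, 3.135]
wrist_force: [-0.6, 0.4, 0.7]
finger_gap: 93.8
finger_force: 0.0
```

{"method": "servo_tool", "body": {"motion": [{"wx": 0, "wy": 0, "wz": 0, "dx": -0.18, "dy": -0.48, "dz": 0, "fingers": -1}, {"wx": 0, "wy": 0, "wz": 0, "dx": -0.36, "dy": -0.96, "dz": 0, "fingers": -1}, {"wx": 0, "wy": 0, "wz": 0, "dx": -0.36, "dy": -0.96, "dz": 0, "fingers": -1}]}}

```text
clock: 3.5
eef_pos: [367.4, 9.6, 205.5]
eef_rot: [-3.141, 0.0, 3.136]
wrist_force: [0.5, 0.3, -0.1]
finger_gap: 93.9
finger_force: 0.0
```

{"method": "servo_tool", "body": {"motion": [{"wx": 0, "wy": 0, "wz": 0, "dx": -0.18, "dy": -0.48, "dz": 0, "fingers": -1}, {"wx": 0, "wy": 0, "wz": 0, "dx": -0.36, "dy": -0.96, "dz": 0, "fingers": -1}, {"wx": 0, "wy": 0, "wz": 0, "dx": -0.36, "dy": -0.96, "dz": 0, "fingers": -1}]}}

```text
clock: 3.8
eef_pos: [403.5, -85.7, 205.2]
eef_rot: [-3.141, -0.0, 3.138]
wrist_force: [0.1, 0.5, 0.5]
finger_gap: 93.5
finger_force: 0.0
```

{"method": "servo_tool", "body": {"motion": [{"wx": 0, "wy": 0, "wz": 0, "dx": -0.18, "dy": -0.48, "dz": 0, "fingers": -1}, {"wx": 0, "wy": 0, "wz": 0, "dx": -0.36, "dy": -0.96, "dz": 0, "fingers": -1}, {"wx": 0, "wy": 0, "wz": 0, "dx": -0.36, "dy": -0.96, "dz": 0, "fingers": -1}]}}

```text
clock: 4.1
eef_pos: [439.6, -181.3, 204.8]
eef_rot: [3.142, -0.001, 3.139]
wrist_force: [0.3, 1.1, -0.0]
finger_gap: 94.3
finger_force: 0.0
```

{"method": "servo_tool", "body": {"motion": [{"wx": 0, "wy": 0, "wz": 0, "dx": -0.18, "dy": -0.48, "dz": 0, "fingers": -1}, {"wx": 0, "wy": 0, "wz": 0, "dx": -0.36, "dy": -0.96, "dz": 0, "fingers": -1}, {"wx": 0, "wy": 0, "wz": 0, "dx": -0.36, "dy": -0.96, "dz": 0, "fingers": -1}]}}

```text
clock: 4.4
eef_pos: [475.6, -276.9, 204.3]
eef_rot: [3.141, -0.001, 3.14]
wrist_force: [0.5, 0.7, 0.4]
finger_gap: 94.0
finger_force: 0.0
```

{"method": "servo_tool", "body": {"motion": [{"wx": 0, "wy": 0, "wz": 0, "dx": -0.18, "dy": -0.48, "dz": 0, "fingers": -1}, {"wx": 0, "wy": 0, "wz": 0, "dx": -0.36, "dy": -0.96, "dz": 0, "fingers": -1}, {"wx": 0, "wy": 0, "wz": 0, "dx": -0.36, "dy": -0.96, "dz": 0, "fingers": -1}, {"wx": 0, "wy": 0, "wz": 0, "dx": -0.36, "dy": -0.96, "dz": 0, "fingers": -1}]}}

```text
clock: 4.8
eef_pos: [511.0, -369.7, 204.5]
eef_rot: [3.14, -0.001, -3.141]
wrist_force: [0.4, 0.3, 0.2]
finger_gap: 94.3
finger_force: 0.0
```

{"method": "servo_tool", "body": {"motion": [{"wx": 0, "wy": 0, "wz": 0, "dx": 0.02, "dy": 0, "dz": 0.3, "fingers": -1}, {"wx": 0, "wy": 0, "wz": 0, "dx": 0.02, "dy": 0, "dz": 0.6, "fingers": -1}, {"wx": 0, "wy": 0, "wz": 0, "dx": 0.02, "dy": 0, "dz": 0.8, "fingers": -1}]}}

```text
clock: 5.1
eef_pos: [508.2, -368.4, 124.3]
eef_rot: [3.141, -0.001, -3.14]
wrist_force: [-0.5, 0.9, 1.0]
finger_gap: 93.8
finger_force: 0.0
```

{"method": "servo_tool", "body": {"motion": [{"wx": 0, "wy": 0, "wz": 0, "dx": 0, "dy": 0, "dz": 0.2, "fingers": -1}, {"wx": 0, "wy": 0, "wz": 0, "dx": 0, "dy": 0, "dz": 0.31, "fingers": -1}, {"wx": 0, "wy": 0, "wz": 0, "dx": 0, "dy": 0, "dz": 0.31, "fingers": -1}]}}

```text
clock: 5.4
eef_pos: [508.1, -369.5, 93.8]
eef_rot: [3.14, -0.001, -3.14]
wrist_force: [-0.3, 0.1, 0.5]
finger_gap: 94.1
finger_force: 0.0
```

```bash
python3 - <<'E'
from h import *
w=camera('wrist');save(w,'w1')
for q in('pounder','pounder_grip'): print([(np.round(r['location']),r['conf']) for r in spot_in(q,w)][:2])
print(read_state()['eef_pos'],w['cx'],w['cy'],w['fx'])
c=np.array(w['R'])@np.array([508.5,-370,160])+w['t'];print(c)
E
```

```text
[(array([256., 234.]), 0.59)]
[(array([258., 231.]), 0.76)]
[ 508.66555616 -371.12004873   95.9092955 ] 256.82753144925385 192.3678608806662 297.3186396354542
[  0.40323627  42.49356849 127.28024111]
```

View pics/w1.png

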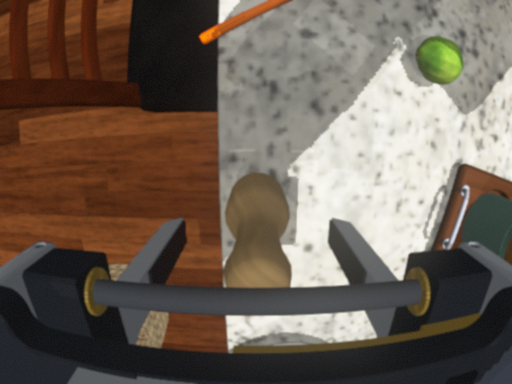

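The pounder is centred between the open fingers, with its handle around (257,235). Closing.

{"method": "servo_tool", "body": {"motion": [{"wx": 0, "wy": 0, "wz": 0, "dx": 0, "dy": 0, "dz": 0, "fingers": 1}, {"wx": 0, "wy": 0, "wz": 0, "dx": 0, "dy": 0, "dz": 0, "fingers": 1}, {"wx": 0, "wy": 0, "wz": 0, "dx": 0, "dy": 0, "dz": 0, "fingers": 1}, {"wx": 0, "wy": 0, "wz": 0, "dx": 0, "dy": 0, "dz": 0, "fingers": 1}, {"wx": 0, "wy": 0, "wz": 0, "dx": 0, "dy": 0, "dz": 0, "fingers": 1}, {"wx": 0, "wy": 0, "wz": 0, "dx": 0, "dy": 0, "dz": 0, "fingers": 1}, {"wx": 0, "wy": 0, "wz": 0, "dx": 0, "dy": 0, "dz": 0, "fingers": 1}, {"wx": 0, "wy": 0, "wz": 0, "dx": 0, "dy": 0, "dz": 0, "fingers": 1}], "newtons": 55}}

```text
clock: 6.35
eef_pos: [508.1, -371.4, 94.5]
eef_rot: [3.142, -0.0, -3.141]
wrist_force: [-0.6, 1.2, 1.4]
finger_gap: 33.5
finger_force: 27.2
```

{"method": "servo_tool", "body": {"motion": [{"wx": 0, "wy": 0, "wz": 0, "dx": 0, "dy": 0, "dz": 0, "fingers": 1}, {"wx": 0, "wy": 0, "wz": 0, "dx": 0, "dy": 0, "dz": 0, "fingers": 1}, {"wx": 0, "wy": 0, "wz": 0, "dx": 0, "dy": 0, "dz": 0, "fingers": 1}]}}

```text
clock: 6.65
eef_pos: [508.1, -371.4, 94.4]
eef_rot: [3.142, -0.0, -3.141]
wrist_force: [0.2, 1.3, 0.5]
finger_gap: 33.1
finger_force: 55.0
```

{"method": "servo_tool", "body": {"motion": [{"wx": 0, "wy": 0, "wz": 0, "dx": 0, "dy": 0, "dz": -0.3, "fingers": 1}, {"wx": 0, "wy": 0, "wz": 0, "dx": 0, "dy": 0, "dz": -0.65, "fingers": 1}, {"wx": 0, "wy": 0, "wz": 0, "dx": 0, "dy": 0, "dz": -1, "fingers": 1}, {"wx": 0, "wy": 0, "wz": 0, "dx": 0, "dy": 0, "dz": -1, "fingers": 1}]}}

```text
clock: 7.05
eef_pos: [509.2, -372.5, 199.4]
eef_rot: [-3.137, 0.006, -3.141]
wrist_force: [0.2, -0.4, -1.7]
finger_gap: 32.8
finger_force: 55.0
```

{"method": "servo_tool", "body": {"motion": [{"wx": 0, "wy": 0, "wz": 0, "dx": -0.04, "dy": 0.3, "dz": -0.25, "fingers": 1}, {"wx": 0, "wy": 0, "wz": 0, "dx": -0.08, "dy": 0.65, "dz": -0.5, "fingers": 1}, {"wx": 0, "wy": 0, "wz": 0, "dx": -0.1, "dy": 1, "dz": -0.56, "fingers": 1}, {"wx": 0, "wy": 0, "wz": 0, "dx": -0.1, "dy": 1, "dz": -0.56, "fingers": 1}]}}

```text
clock: 7.45
eef_pos: [518.6, -268.3, 251.1]
eef_rot: [3.142, 0.001, -3.138]
wrist_force: [0.5, -0.9, -2.2]
finger_gap: 32.8
finger_force: 55.0
```

{"method": "servo_tool", "body": {"motion": [{"wx": 0, "wy": 0, "wz": 0, "dx": -0.04, "dy": 0.35, "dz": 0, "fingers": 1}, {"wx": 0, "wy": 0, "wz": 0, "dx": -0.08, "dy": 0.7, "dz": 0, "fingers": 1}, {"wx": 0, "wy": 0, "wz": 0, "dx": -0.1, "dy": 1, "dz": 0, "fingers": 1}, {"wx": 0, "wy": 0, "wz": 0, "dx": -0.1, "dy": 1, "dz": 0, "fingers": 1}]}}

```text
clock: 7.85
eef_pos: [528.1, -169.0, 249.4]
eef_rot: [3.141, -0.001, -3.139]
wrist_force: [0.6, -0.1, -2.6]
finger_gap: 32.2
finger_force: 55.0
```

{"method": "servo_tool", "body": {"motion": [{"wx": 0, "wy": 0, "wz": 0, "dx": -0.05, "dy": 0.3, "dz": 0, "fingers": 1}, {"wx": 0, "wy": 0, "wz": 0, "dx": -0.09, "dy": 0.55, "dz": 0, "fingers": 1}, {"wx": 0, "wy": 0, "wz": 0, "dx": -0.09, "dy": 0.68, "dz": 0, "fingers": 1}, {"wx": 0, "wy": 0, "wz": 0, "dx": -0.09, "dy": 0.68, "dz": 0, "fingers": 1}, {"wx": 0, "wy": 0, "wz": 0, "dx": -0.09, "dy": 0.68, "dz": 0, "fingers": 1}]}}

```text
clock: 8.35
eef_pos: [536.9, -104.4, 250.1]
eef_rot: [-3.141, -0.0, -3.142]
wrist_force: [1.1, -0.1, -3.5]
finger_gap: 32.4
finger_force: 55.0
```

```bash
python3 - <<'E'
from h import *
s=camera('scene');t=camera('top')
st=read_state();X=st['eef_pos'];print(X,st['wrist_force'],st['finger_force'])
a=cv2.cvtColor(s['image'],cv2.COLOR_RGB2BGR);
b=cv2.cvtColor(t['image'],cv2.COLOR_RGB2BGR)
a=cv2.resize(a[110:285,205:335],None,fx=3,fy=3);b=cv2.resize(b[130:260,190:330],None,fx=3,fy=3)
o=np.zeros((525,800,3),np.uint8);o[:525,:390]=a;o[:390,390:800]=b[:,:410]
cv2.imwrite('pics/h.png',o)
E
```

```text
[ 536.86487428 -104.60823357  250.26294409] [ 0.13105337  0.39779709 -3.0606925 ] 54.99928414123133
```

View pics/h.png

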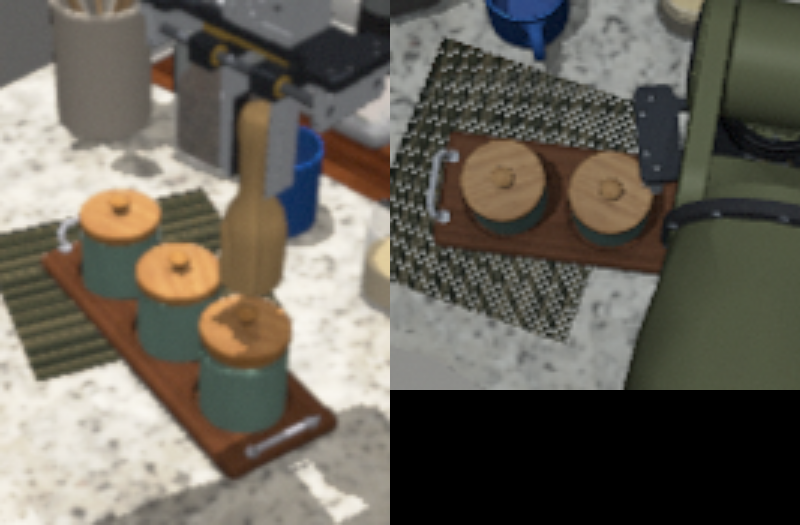

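The pounder hangs upright over the proud knob, with its shadow on that lid. Lowering.

{"method": "servo_tool", "body": {"motion": [{"wx": 0, "wy": 0, "wz": 0, "dx": 0, "dy": 0, "dz": 0.12, "fingers": 1}, {"wx": 0, "wy": 0, "wz": 0, "dx": 0, "dy": 0, "dz": 0.24, "fingers": 1}, {"wx": 0, "wy": 0, "wz": 0, "dx": 0, "dy": 0, "dz": 0.3, "fingers": 1}, {"wx": 0, "wy": 0, "wz": 0, "dx": 0, "dy": 0, "dz": 0.32, "fingers": 1}, {"wx": 0, "wy": 0, "wz": 0, "dx": 0, "dy": 0, "dz": 0.34, "fingers": 1}, {"wx": 0, "wy": 0, "wz": 0, "dx": 0, "dy": 0, "dz": 0.36, "fingers": 1}]}}

```text
clock: 9.05
eef_pos: [537.6, -103.5, 215.6]
eef_rot: [-3.141, 0.002, -3.141]
wrist_force: [0.0, -0.4, 8.0]
finger_gap: 32.6
finger_force: 55.0
```

{"method": "servo_tool", "body": {"motion": [{"wx": 0, "wy": 0, "wz": 0, "dx": 0, "dy": 0, "dz": 0.02, "fingers": 1}, {"wx": 0, "wy": 0, "wz": 0, "dx": 0, "dy": 0, "dz": 0.03, "fingers": 1}, {"wx": 0, "wy": 0, "wz": 0, "dx": 0, "dy": 0, "dz": 0.03, "fingers": 1}]}}

```text
clock: 9.35
eef_pos: [537.7, -103.5, 213.0]
eef_rot: [-3.141, 0.003, -3.141]
wrist_force: [0.6, 0.3, 5.4]
finger_gap: 32.5
finger_force: 55.0
```

{"method": "servo_tool", "body": {"motion": [{"wx": 0, "wy": 0, "wz": 0, "dx": 0, "dy": 0, "dz": 0.02, "fingers": 1}, {"wx": 0, "wy": 0, "wz": 0, "dx": 0, "dy": 0, "dz": 0.03, "fingers": 1}, {"wx": 0, "wy": 0, "wz": 0, "dx": 0, "dy": 0, "dz": 0.03, "fingers": 1}]}}

```text
clock: 9.65
eef_pos: [537.7, -103.5, 210.0]
eef_rot: [-3.141, 0.003, -3.141]
wrist_force: [-0.2, 0.8, 6.2]
finger_gap: 32.6
finger_force: 55.0
```

{"method": "servo_tool", "body": {"motion": [{"wx": 0, "wy": 0, "wz": 0, "dx": 0, "dy": 0, "dz": 0.02, "fingers": 1}, {"wx": 0, "wy": 0, "wz": 0, "dx": 0, "dy": 0, "dz": 0.03, "fingers": 1}, {"wx": 0, "wy": 0, "wz": 0, "dx": 0, "dy": 0, "dz": 0.03, "fingers": 1}]}}

```text
clock: 9.95
eef_pos: [537.8, -103.5, 207.0]
eef_rot: [-3.141, 0.003, -3.141]
wrist_force: [0.0, 0.3, 6.3]
finger_gap: 32.3
finger_force: 55.0
```

{"method": "servo_tool", "body": {"motion": [{"wx": 0, "wy": 0, "wz": 0, "dx": 0, "dy": 0, "dz": 0.02, "fingers": 1}, {"wx": 0, "wy": 0, "wz": 0, "dx": 0, "dy": 0, "dz": 0.02, "fingers": 1}]}}

```text
clock: 10.15
eef_pos: [537.7, -103.5, 204.9]
eef_rot: [-3.141, 0.003, -3.141]
wrist_force: [0.2, 1.0, 6.5]
finger_gap: 32.6
finger_force: 55.0
```

{"method": "servo_tool", "body": {"motion": [{"wx": 0, "wy": 0, "wz": 0, "dx": 0, "dy": 0, "dz": 0.01, "fingers": 1}, {"wx": 0, "wy": 0, "wz": 0, "dx": 0, "dy": 0, "dz": 0.01, "fingers": 1}]}}

```text
clock: 10.35
eef_pos: [537.8, -103.5, 204.0]
eef_rot: [-3.141, 0.003, -3.141]
wrist_force: [-0.6, 0.5, 7.2]
finger_gap: 32.7
finger_force: 55.0
```

{"method": "servo_tool", "body": {"motion": [{"wx": 0, "wy": 0, "wz": 0, "dx": 0, "dy": 0, "dz": 0.01, "fingers": 1}, {"wx": 0, "wy": 0, "wz": 0, "dx": 0, "dy": 0, "dz": 0.01, "fingers": 1}]}}

```text
clock: 10.55
eef_pos: [538.1, -103.6, 203.6]
eef_rot: [-3.141, 0.004, -3.141]
wrist_force: [0.4, 0.8, 11.2]
finger_gap: 32.8
finger_force: 55.0
```

{"method": "servo_tool", "body": {"motion": [{"wx": 0, "wy": 0, "wz": 0, "dx": 0, "dy": 0, "dz": 0.01, "fingers": 1}, {"wx": 0, "wy": 0, "wz": 0, "dx": 0, "dy": 0, "dz": 0.01, "fingers": 1}]}}

```text
clock: 10.75
eef_pos: [538.5, -103.7, 203.4]
eef_rot: [-3.14, 0.006, -3.141]
wrist_force: [-0.8, 1.6, 15.7]
finger_gap: 32.7
finger_force: 55.0
```

{"method": "servo_tool", "body": {"motion": [{"wx": 0, "wy": 0, "wz": 0, "dx": 0, "dy": 0, "dz": -0.2, "fingers": 1}, {"wx": 0, "wy": 0, "wz": 0, "dx": 0, "dy": 0, "dz": -0.5, "fingers": 1}, {"wx": 0, "wy": 0, "wz": 0, "dx": 0, "dy": 0, "dz": -0.5, "fingers": 1}]}}

```text
clock: 11.05
eef_pos: [538.2, -103.7, 254.3]
eef_rot: [-3.14, 0.006, -3.141]
wrist_force: [0.5, -1.1, -2.1]
finger_gap: 32.5
finger_force: 55.0
```

{"method": "servo_tool", "body": {"motion": [{"wx": 0, "wy": 0, "wz": 0, "dx": 0.04, "dy": -0.4, "dz": 0, "fingers": 1}, {"wx": 0, "wy": 0, "wz": 0, "dx": 0.08, "dy": -0.8, "dz": 0, "fingers": 1}, {"wx": 0, "wy": 0, "wz": 0, "dx": 0.1, "dy": -1, "dz": 0, "fingers": 1}]}}

```text
clock: 11.35
eef_pos: [526.3, -205.7, 249.2]
eef_rot: [-3.142, -0.001, 3.141]
wrist_force: [0.2, -0.1, -2.3]
finger_gap: 32.3
finger_force: 55.0
```

{"method": "servo_tool", "body": {"motion": [{"wx": 0, "wy": 0, "wz": 0, "dx": 0.04, "dy": -0.4, "dz": 0, "fingers": 1}, {"wx": 0, "wy": 0, "wz": 0, "dx": 0.08, "dy": -0.8, "dz": 0, "fingers": 1}, {"wx": 0, "wy": 0, "wz": 0, "dx": 0.1, "dy": -1, "dz": 0, "fingers": 1}]}}

```text
clock: 11.65
eef_pos: [516.2, -306.0, 248.9]
eef_rot: [3.141, -0.001, 3.14]
wrist_force: [0.7, 0.9, -2.5]
finger_gap: 32.9
finger_force: 55.0
```

{"method": "servo_tool", "body": {"motion": [{"wx": 0, "wy": 0, "wz": 0, "dx": 0.05, "dy": -0.3, "dz": 0.2, "fingers": 1}, {"wx": 0, "wy": 0, "wz": 0, "dx": 0.09, "dy": -0.4, "dz": 0.6, "fingers": 1}, {"wx": 0, "wy": 0, "wz": 0, "dx": 0.09, "dy": -0.4, "dz": 1, "fingers": 1}, {"wx": 0, "wy": 0, "wz": 0, "dx": 0.09, "dy": -0.4, "dz": 1, "fingers": 1}]}}

```text
clock: 12.05
eef_pos: [505.6, -342.0, 144.1]
eef_rot: [3.135, -0.008, 3.141]
wrist_force: [-0.3, 0.3, -2.8]
finger_gap: 32.7
finger_force: 55.0
```

{"method": "servo_tool", "body": {"motion": [{"wx": 0, "wy": 0, "wz": 0, "dx": 0, "dy": 0, "dz": 0.2, "fingers": 1}, {"wx": 0, "wy": 0, "wz": 0, "dx": 0, "dy": 0, "dz": 0.4, "fingers": 1}, {"wx": 0, "wy": 0, "wz": 0, "dx": 0, "dy": 0, "dz": 0.48, "fingers": 1}, {"wx": 0, "wy": 0, "wz": 0, "dx": 0, "dy": 0, "dz": 0.5, "fingers": 1}, {"wx": 0, "wy": 0, "wz": 0, "dx": 0, "dy": 0, "dz": 0.5, "fingers": 1}]}}

```text
clock: 12.55
eef_pos: [508.5, -343.6, 101.6]
eef_rot: [-3.141, 0.001, -3.141]
wrist_force: [-0.4, -0.1, -1.8]
finger_gap: 32.8
finger_force: 55.0
```

{"method": "servo_tool", "body": {"motion": [{"wx": 0, "wy": 0, "wz": 0, "dx": 0, "dy": 0, "dz": 0.02, "fingers": 1}, {"wx": 0, "wy": 0, "wz": 0, "dx": 0, "dy": 0, "dz": 0.04, "fingers": 1}, {"wx": 0, "wy": 0, "wz": 0, "dx": 0, "dy": 0, "dz": 0.06, "fingers": 1}, {"wx": 0, "wy": 0, "wz": 0, "dx": 0, "dy": 0, "dz": 0.06, "fingers": 1}]}}

```text
clock: 12.95
eef_pos: [508.1, -343.4, 94.5]
eef_rot: [-3.142, 0.0, -3.141]
wrist_force: [-0.0, 0.5, -2.4]
finger_gap: 32.7
finger_force: 55.0
```

{"method": "servo_tool", "body": {"motion": [{"wx": 0, "wy": 0, "wz": 0, "dx": 0, "dy": 0, "dz": 0.01, "fingers": 1}, {"wx": 0, "wy": 0, "wz": 0, "dx": 0, "dy": 0, "dz": 0.01, "fingers": 1}]}}

```text
clock: 13.15
eef_pos: [508.5, -343.6, 94.4]
eef_rot: [-3.141, 0.001, -3.141]
wrist_force: [-0.1, 1.2, 5.5]
finger_gap: 32.6
finger_force: 55.0
```

{"method": "servo_tool", "body": {"motion": [{"wx": 0, "wy": 0, "wz": 0, "dx": 0, "dy": 0, "dz": 0.01, "fingers": 1}, {"wx": 0, "wy": 0, "wz": 0, "dx": 0, "dy": 0, "dz": 0.01, "fingers": 1}]}}

```text
clock: 13.35
eef_pos: [509.0, -343.8, 94.3]
eef_rot: [-3.14, 0.003, -3.141]
wrist_force: [-1.5, 2.5, 12.4]
finger_gap: 32.8
finger_force: 55.0
```

{"method": "servo_tool", "body": {"motion": [{"wx": 0, "wy": 0, "wz": 0, "dx": 0, "dy": 0, "dz": -0.015, "fingers": 1}, {"wx": 0, "wy": 0, "wz": 0, "dx": 0, "dy": 0, "dz": -0.015, "fingers": 0}, {"wx": 0, "wy": 0, "wz": 0, "dx": 0, "dy": 0, "dz": -0.015, "fingers": -0.5}, {"wx": 0, "wy": 0, "wz": 0, "dx": 0, "dy": 0, "dz": -0.015, "fingers": -1}, {"wx": 0, "wy": 0, "wz": 0, "dx": 0, "dy": 0, "dz": -0.015, "fingers": -1}, {"wx": 0, "wy": 0, "wz": 0, "dx": 0, "dy": 0, "dz": -0.015, "fingers": -1}, {"wx": 0, "wy": 0, "wz": 0, "dx": 0, "dy": 0, "dz": -0.015, "fingers": -1}]}}

```text
clock: 14.05
eef_pos: [508.0, -343.4, 93.9]
eef_rot: [-3.142, -0.0, -3.141]
wrist_force: [1.4, -0.8, -0.3]
finger_gap: 77.1
finger_force: 0.0
```

{"method": "servo_tool", "body": {"motion": [{"wx": 0, "wy": 0, "wz": 0, "dx": 0, "dy": 0, "dz": -0.3, "fingers": -1}, {"wx": 0, "wy": 0, "wz": 0, "dx": 0, "dy": 0, "dz": -0.65, "fingers": -1}, {"wx": 0, "wy": 0, "wz": 0, "dx": 0, "dy": 0, "dz": -1, "fingers": -1}, {"wx": 0, "wy": 0, "wz": 0, "dx": 0, "dy": 0, "dz": -1, "fingers": -1}]}}

```text
clock: 14.45
eef_pos: [509.4, -344.4, 199.1]
eef_rot: [-3.137, 0.006, -3.141]
wrist_force: [-1.3, -0.0, -0.1]
finger_gap: 93.9
finger_force: 0.0
```

```bash
python3 - <<'E'
from h import *
s=camera('scene');t=camera('top')
a=cv2.cvtColor(s['image'],cv2.COLOR_RGB2BGR);
b=cv2.cvtColor(t['image'],cv2.COLOR_RGB2BGR)
a=cv2.resize(a[165:330,230:395],None,fx=2.4,fy=2.4,interpolation=cv2.INTER_CUBIC);b=cv2.resize(b[170:230,200:332],None,fx=6,fy=3.0*2,interpolation=cv2.INTER_CUBIC)
o=np.zeros((600,800,3),np.uint8);b=b[:200+160];
o[:b.shape[0],:min(792,b.shape[1])]=b[:,:792]
a=cv2.resize(s['image'][165:275,225:315][:,:,::-1],None,fx=2.1,fy=2.1,interpolation=cv2.INTER_CUBIC);o[365:365+a.shape[0],:a.shape[1]]=a
c=cv2.resize(s['image'][240:335,320:420][:,:,::-1],None,fx=2.4,fy=2.4,interpolation=cv2.INTER_CUBIC);o[365:365+c.shape[0],300:300+c.shape[1]]=c
cv2.imwrite('pics/after.png',o)
E
```

```text
(no output)
```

View pics/after.png

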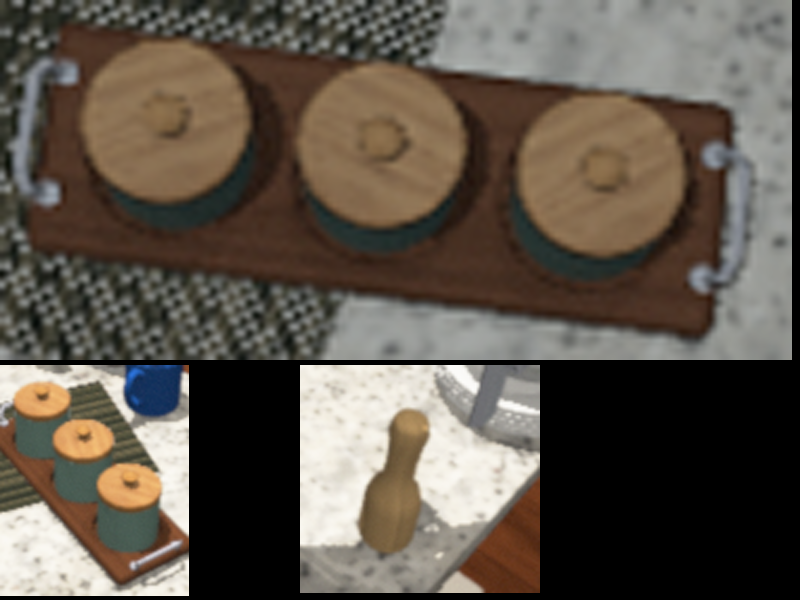

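The lid now looks home and the pounder stands upright. The knobs are at top px (300.8,198), (263.8,193.2) and (227.8,189.2).

{"method": "servo_tool", "body": {"motion": [{"wx": 0, "wy": 0, "wz": 0, "dx": -0.05, "dy": 0.45, "dz": 0, "fingers": -0.3}, {"wx": 0, "wy": 0, "wz": 0, "dx": -0.09, "dy": 0.9, "dz": 0, "fingers": -0.3}, {"wx": 0, "wy": 0, "wz": 0, "dx": -0.1, "dy": 1, "dz": 0, "fingers": -0.3}]}}

```text
clock: 14.85
eef_pos: [517.8, -239.8, 192.5]
eef_rot: [3.14, -0.002, -3.139]
wrist_force: [-0.7, 0.1, -0.3]
finger_gap: 73.7
finger_force: 0.0
```

{"method": "servo_tool", "body": {"motion": [{"wx": 0, "wy": 0, "wz": 0, "dx": -0.05, "dy": 0.45, "dz": 0, "fingers": -0.3}, {"wx": 0, "wy": 0, "wz": 0, "dx": -0.09, "dy": 0.9, "dz": 0, "fingers": -0.3}, {"wx": 0, "wy": 0, "wz": 0, "dx": -0.1, "dy": 1, "dz": 0, "fingers": -0.3}]}}

```text
clock: 15.15
eef_pos: [527.8, -140.2, 192.8]
eef_rot: [3.141, -0.002, -3.139]
wrist_force: [-0.3, -0.3, -0.8]
finger_gap: 60.9
finger_force: 0.0
```

{"method": "servo_tool", "body": {"motion": [{"wx": 0, "wy": 0, "wz": 0, "dx": -0.05, "dy": 0.3, "dz": 0, "fingers": -0.3}, {"wx": 0, "wy": 0, "wz": 0, "dx": -0.07, "dy": 0.4, "dz": 0.1, "fingers": -0.3}, {"wx": 0, "wy": 0, "wz": 0, "dx": -0.07, "dy": 0.4, "dz": 0.4, "fingers": -0.3}, {"wx": 0, "wy": 0, "wz": 0, "dx": -0.07, "dy": 0.4, "dz": 0.6, "fingers": -0.3}, {"wx": 0, "wy": 0, "wz": 0, "dx": -0.07, "dy": 0.4, "dz": 0.6, "fingers": -0.3}, {"wx": 0, "wy": 0, "wz": 0, "dx": -0.07, "dy": 0.4, "dz": 0.6, "fingers": -0.3}]}}

```text
clock: 15.75
eef_pos: [534.9, -104.1, 133.7]
eef_rot: [3.141, -0.001, 3.141]
wrist_force: [0.8, -0.3, -0.1]
finger_gap: 61.0
finger_force: 0.0
```

```bash
python3 - <<'E'
from h import *
w=camera('wrist');X=read_state()['eef_pos'];print(X)
R=np.array(w['R']);tt=np.array(w['t'])
for n in('lid_2_top','tin_2','tin_2_lid'):
  for r in spot_in(n,w)[:3]:
    u=(np.array(r['location'])-[w['cx'],w['cy']])/w['fx'];th=np.linalg.norm(u)
    d=R.T@np.append(np.sin(th)*u/th,np.cos(th));o=-R.T@tt
    print(n,r['conf'],np.round(r['location']),(o+d*(111-o[2])/d[2]).round(1))
E
```

```text
[ 535.28647047 -104.05750114  134.48903968]
lid_2_top 0.78 [264. 211.] [ 528.3 -100.   111. ]
tin_2 0.92 [259. 211.] [ 527.8 -103.3  111. ]
tin_2 0.8 [360. 218.] [534.6 -27.6 111. ]
tin_2 0.69 [439. 232.] [548.8  48.9 111. ]
tin_2_lid 0.85 [264. 213.] [ 529.9 -100.1  111. ]
```

```bash
python3 - <<'E'
from h import *
w=camera('wrist')
R=np.array(w['R']);tt=np.array(w['t'])
im=cv2.resize(w['image'][:,:,::-1],None,fx=1.5,fy=1.5)
for X in([536,-103,111],[558,-5,111],[575,90,111]):
    for a in np.arange(0,6.28,.4):
        c=R@(np.array(X)+[10*np.cos(a),10*np.sin(a),0])+tt
        th=np.arctan2(np.hypot(c[0],c[1]),c[2]);p=c[:2]/np.hypot(c[0],c[1])*th*w['fx']+[w['cx'],w['cy']]
        cv2.circle(im,tuple(int(v) for v in (p*1.5)),1,(0,0,255),-1)
cv2.imwrite('pics/w2.png',im)
E
```

```text
(no output)
```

View pics/w2.png

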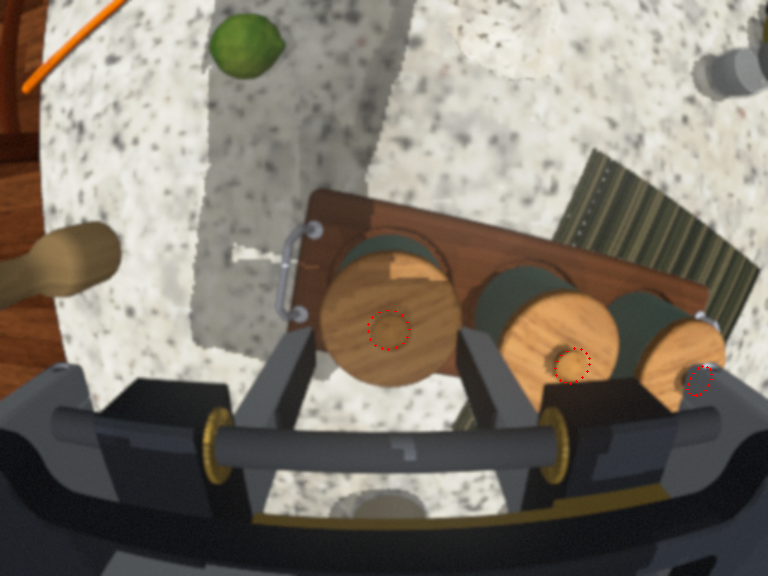

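The overlaid predictions land on the knobs: right at (390,329) and middle at (572,365). The positions are confirmed, so I'll descend and grip.

{"method": "servo_tool", "body": {"motion": [{"wx": 0, "wy": 0, "wz": 0, "dx": -0.01, "dy": 0.01, "dz": 0.15, "fingers": -0.3}, {"wx": 0, "wy": 0, "wz": 0, "dx": -0.01, "dy": 0.01, "dz": 0.3, "fingers": -0.3}, {"wx": 0, "wy": 0, "wz": 0, "dx": -0.01, "dy": 0.01, "dz": 0.36, "fingers": -0.3}, {"wx": 0, "wy": 0, "wz": 0, "dx": -0.01, "dy": 0.01, "dz": 0.36, "fingers": -0.3}], "newtons": 35}}

```text
clock: 16.4
eef_pos: [535.8, -102.4, 97.7]
eef_rot: [3.141, -0.001, -3.141]
wrist_force: [0.4, 1.0, -0.5]
finger_gap: 61.2
finger_force: 0.0
```

{"method": "servo_tool", "body": {"motion": [{"wx": 0, "wy": 0, "wz": 0, "dx": 0, "dy": 0, "dz": 0, "fingers": 1}, {"wx": 0, "wy": 0, "wz": 0, "dx": 0, "dy": 0, "dz": 0, "fingers": 1}, {"wx": 0, "wy": 0, "wz": 0, "dx": 0, "dy": 0, "dz": 0, "fingers": 1}, {"wx": 0, "wy": 0, "wz": 0, "dx": 0, "dy": 0, "dz": 0, "fingers": 1}, {"wx": 0, "wy": 0, "wz": 0, "dx": 0, "dy": 0, "dz": 0, "fingers": 1}, {"wx": 0, "wy": 0, "wz": 0, "dx": 0, "dy": 0, "dz": 0, "fingers": 1}, {"wx": 0, "wy": 0, "wz": 0, "dx": 0, "dy": 0, "dz": 0, "fingers": 1}]}}

```text
clock: 17.1
eef_pos: [536.1, -102.3, 98.1]
eef_rot: [3.141, 0.0, -3.141]
wrist_force: [-0.2, 2.1, 1.4]
finger_gap: 17.0
finger_force: 35.0
```

{"method": "servo_tool", "body": {"motion": [{"wx": 0, "wy": 0, "wz": 0, "dx": 0, "dy": 0, "dz": -0.05, "fingers": 1}, {"wx": 0, "wy": 0, "wz": 0, "dx": 0, "dy": 0, "dz": -0.12, "fingers": 1}, {"wx": 0, "wy": 0, "wz": 0, "dx": 0, "dy": 0, "dz": -0.2, "fingers": 1}, {"wx": 0, "wy": 0, "wz": 0, "dx": 0, "dy": 0, "dz": -0.2, "fingers": 1}, {"wx": 0, "wy": 0, "wz": 0, "dx": 0, "dy": 0, "dz": -0.2, "fingers": 1}, {"wx": 0, "wy": 0, "wz": 0, "dx": 0, "dy": 0, "dz": -0.2, "fingers": 1}]}}

```text
clock: 17.7
eef_pos: [535.8, -102.4, 117.7]
eef_rot: [3.142, -0.0, -3.141]
wrist_force: [0.4, 0.1, -3.4]
finger_gap: 16.6
finger_force: 35.0
```

```bash
cat > wt.py <<'E'
from h import *
f=[]
for i in range(10): camera('top'); s=read_state(); f.append(s['wrist_force'])
f=np.array(f);print(f.mean(0),f.std(0),s['eef_pos'],s['finger_gap'],s['effort'],s['moment'])
E
python3 wt.py
```

```text
[-0.0087814  -0.08629149 -2.53403425] [0.48310655 0.36677908 0.52999175] [ 535.98902455 -102.39867747  117.9127788 ] 16.957910091366767 [-5.08121120e-04 -5.62223876e+01 -3.34359741e+01 -2.59131513e-02
  5.61471737e-02  4.66811093e-05] [0.0028886  0.04645922 0.00354061]
```

About 0.26 kg, so light. Putting it back and going to the middle tin.

{"method": "servo_tool", "body": {"motion": [{"wx": 0, "wy": 0, "wz": 0, "dx": 0, "dy": 0, "dz": 0.08, "fingers": 1}, {"wx": 0, "wy": 0, "wz": 0, "dx": 0, "dy": 0, "dz": 0.15, "fingers": 1}, {"wx": 0, "wy": 0, "wz": 0, "dx": 0, "dy": 0, "dz": 0.2, "fingers": 1}, {"wx": 0, "wy": 0, "wz": 0, "dx": 0, "dy": 0, "dz": 0.2, "fingers": 1}]}}

```text
clock: 18.6
eef_pos: [536.2, -102.2, 98.1]
eef_rot: [3.141, 0.001, -3.141]
wrist_force: [-1.8, 0.6, 3.2]
finger_gap: 17.0
finger_force: 35.0
```

{"method": "servo_tool", "body": {"motion": [{"wx": 0, "wy": 0, "wz": 0, "dx": 0, "dy": 0, "dz": 0, "fingers": -0.3}, {"wx": 0, "wy": 0, "wz": 0, "dx": 0, "dy": 0, "dz": 0, "fingers": -0.3}, {"wx": 0, "wy": 0, "wz": 0, "dx": 0, "dy": 0, "dz": 0, "fingers": -0.3}, {"wx": 0, "wy": 0, "wz": 0, "dx": 0, "dy": 0, "dz": 0, "fingers": -0.3}, {"wx": 0, "wy": 0, "wz": 0, "dx": 0, "dy": 0, "dz": -0.2, "fingers": -0.3}, {"wx": 0, "wy": 0, "wz": 0, "dx": 0, "dy": 0, "dz": -0.4, "fingers": -0.3}]}}

```text
clock: 19.2
eef_pos: [535.7, -102.4, 138.1]
eef_rot: [3.141, -0.001, -3.141]
wrist_force: [0.2, 0.4, 0.2]
finger_gap: 59.3
finger_force: 0.0
```

{"method": "servo_tool", "body": {"motion": [{"wx": 0, "wy": 0, "wz": 0, "dx": -0.1, "dy": 0.4, "dz": 0, "fingers": -0.3}, {"wx": 0, "wy": 0, "wz": 0, "dx": -0.2, "dy": 0.8, "dz": 0, "fingers": -0.3}, {"wx": 0, "wy": 0, "wz": 0, "dx": -0.22, "dy": 0.97, "dz": 0, "fingers": -0.3}, {"wx": 0, "wy": 0, "wz": 0, "dx": -0.22, "dy": 0.97, "dz": 0.15, "fingers": -0.3}, {"wx": 0, "wy": 0, "wz": 0, "dx": -0.22, "dy": 0.97, "dz": 0.3, "fingers": -0.3}, {"wx": 0, "wy": 0, "wz": 0, "dx": -0.22, "dy": 0.97, "dz": 0.4, "fingers": -0.3}, {"wx": 0, "wy": 0, "wz": 0, "dx": -0.22, "dy": 0.97, "dz": 0.4, "fingers": -0.3}]}}

```text
clock: 19.9
eef_pos: [557.4, -5.5, 96.7]
eef_rot: [3.141, -0.002, -3.142]
wrist_force: [0.4, 0.0, 0.0]
finger_gap: 60.9
finger_force: 0.0
```

{"method": "servo_tool", "body": {"motion": [{"wx": 0, "wy": 0, "wz": 0, "dx": 0, "dy": 0, "dz": 0, "fingers": 1}, {"wx": 0, "wy": 0, "wz": 0, "dx": 0, "dy": 0, "dz": 0, "fingers": 1}, {"wx": 0, "wy": 0, "wz": 0, "dx": 0, "dy": 0, "dz": 0, "fingers": 1}, {"wx": 0, "wy": 0, "wz": 0, "dx": 0, "dy": 0, "dz": 0, "fingers": 1}, {"wx": 0, "wy": 0, "wz": 0, "dx": 0, "dy": 0, "dz": 0, "fingers": 1}, {"wx": 0, "wy": 0, "wz": 0, "dx": 0, "dy": 0, "dz": 0, "fingers": 1}, {"wx": 0, "wy": 0, "wz": 0, "dx": 0, "dy": 0, "dz": 0, "fingers": 1}]}}

```text
clock: 20.6
eef_pos: [558.1, -5.2, 98.2]
eef_rot: [3.141, 0.001, -3.141]
wrist_force: [0.0, 1.5, 2.4]
finger_gap: 16.5
finger_force: 35.0
```

{"method": "servo_tool", "body": {"motion": [{"wx": 0, "wy": 0, "wz": 0, "dx": 0, "dy": 0, "dz": -0.05, "fingers": 1}, {"wx": 0, "wy": 0, "wz": 0, "dx": 0, "dy": 0, "dz": -0.12, "fingers": 1}, {"wx": 0, "wy": 0, "wz": 0, "dx": 0, "dy": 0, "dz": -0.2, "fingers": 1}, {"wx": 0, "wy": 0, "wz": 0, "dx": 0, "dy": 0, "dz": -0.2, "fingers": 1}, {"wx": 0, "wy": 0, "wz": 0, "dx": 0, "dy": 0, "dz": -0.2, "fingers": 1}, {"wx": 0, "wy": 0, "wz": 0, "dx": 0, "dy": 0, "dz": -0.2, "fingers": 1}]}}

```text
clock: 21.2
eef_pos: [557.8, -5.4, 117.7]
eef_rot: [-3.142, -0.001, -3.141]
wrist_force: [-0.2, -0.2, -5.2]
finger_gap: 16.7
finger_force: 35.0
```

```bash
python3 wt.py
```

```text
[-0.25297419 -0.12232501 -5.67936714] [0.26343286 0.47159808 0.27849917] [557.98532471  -5.38046643 117.92913388] 16.710545945380012 [-1.87610717e-04 -5.94014597e+01 -3.47094190e+01 -1.55954441e-02
  5.44736290e-02 -4.84571001e-05] [ 0.0239268   0.03596983 -0.05629155]
```

About 0.58 kg, clearly heavier. I'll check the third too: put this one back and move to the left tin.

{"method": "servo_tool", "body": {"motion": [{"wx": 0, "wy": 0, "wz": 0, "dx": 0, "dy": 0, "dz": 0.08, "fingers": 1}, {"wx": 0, "wy": 0, "wz": 0, "dx": 0, "dy": 0, "dz": 0.15, "fingers": 1}, {"wx": 0, "wy": 0, "wz": 0, "dx": 0, "dy": 0, "dz": 0.2, "fingers": 1}, {"wx": 0, "wy": 0, "wz": 0, "dx": 0, "dy": 0, "dz": 0.2, "fingers": 1}]}}

```text
clock: 22.1
eef_pos: [558.2, -5.0, 98.0]
eef_rot: [3.141, 0.001, -3.141]
wrist_force: [-1.6, 2.3, 1.1]
finger_gap: 16.6
finger_force: 35.0
```

{"method": "servo_tool", "body": {"motion": [{"wx": 0, "wy": 0, "wz": 0, "dx": 0, "dy": 0, "dz": 0, "fingers": -0.3}, {"wx": 0, "wy": 0, "wz": 0, "dx": 0, "dy": 0, "dz": 0, "fingers": -0.3}, {"wx": 0, "wy": 0, "wz": 0, "dx": 0, "dy": 0, "dz": 0, "fingers": -0.3}, {"wx": 0, "wy": 0, "wz": 0, "dx": 0, "dy": 0, "dz": 0, "fingers": -0.3}, {"wx": 0, "wy": 0, "wz": 0, "dx": 0, "dy": 0, "dz": -0.2, "fingers": -0.3}, {"wx": 0, "wy": 0, "wz": 0, "dx": 0, "dy": 0, "dz": -0.4, "fingers": -0.3}]}}

```text
clock: 22.7
eef_pos: [557.7, -5.5, 138.1]
eef_rot: [-3.142, -0.001, -3.141]
wrist_force: [-0.1, -0.2, 0.3]
finger_gap: 59.7
finger_force: 0.0
```

{"method": "servo_tool", "body": {"motion": [{"wx": 0, "wy": 0, "wz": 0, "dx": -0.1, "dy": 0.4, "dz": 0, "fingers": -0.3}, {"wx": 0, "wy": 0, "wz": 0, "dx": -0.17, "dy": 0.8, "dz": 0, "fingers": -0.3}, {"wx": 0, "wy": 0, "wz": 0, "dx": -0.17, "dy": 0.95, "dz": 0, "fingers": -0.3}, {"wx": 0, "wy": 0, "wz": 0, "dx": -0.17, "dy": 0.95, "dz": 0.15, "fingers": -0.3}, {"wx": 0, "wy": 0, "wz": 0, "dx": -0.17, "dy": 0.95, "dz": 0.3, "fingers": -0.3}, {"wx": 0, "wy": 0, "wz": 0, "dx": -0.17, "dy": 0.95, "dz": 0.4, "fingers": -0.3}, {"wx": 0, "wy": 0, "wz": 0, "dx": -0.17, "dy": 0.95, "dz": 0.4, "fingers": -0.3}]}}

```text
clock: 23.4
eef_pos: [574.3, 89.1, 96.7]
eef_rot: [-3.141, -0.002, 3.141]
wrist_force: [-0.3, 0.2, 0.2]
finger_gap: 60.9
finger_force: 0.0
```

{"method": "servo_tool", "body": {"motion": [{"wx": 0, "wy": 0, "wz": 0, "dx": 0, "dy": 0, "dz": 0, "fingers": 1}, {"wx": 0, "wy": 0, "wz": 0, "dx": 0, "dy": 0, "dz": 0, "fingers": 1}, {"wx": 0, "wy": 0, "wz": 0, "dx": 0, "dy": 0, "dz": 0, "fingers": 1}, {"wx": 0, "wy": 0, "wz": 0, "dx": 0, "dy": 0, "dz": 0, "fingers": 1}, {"wx": 0, "wy": 0, "wz": 0, "dx": 0, "dy": 0, "dz": 0, "fingers": 1}, {"wx": 0, "wy": 0, "wz": 0, "dx": 0, "dy": 0, "dz": 0, "fingers": 1}, {"wx": 0, "wy": 0, "wz": 0, "dx": 0, "dy": 0, "dz": 0, "fingers": 1}]}}

```text
clock: 24.1
eef_pos: [575.1, 89.8, 98.2]
eef_rot: [3.141, 0.001, -3.141]
wrist_force: [-0.0, 1.8, 1.0]
finger_gap: 17.0
finger_force: 35.0
```

{"method": "servo_tool", "body": {"motion": [{"wx": 0, "wy": 0, "wz": 0, "dx": 0, "dy": 0, "dz": -0.05, "fingers": 1}, {"wx": 0, "wy": 0, "wz": 0, "dx": 0, "dy": 0, "dz": -0.12, "fingers": 1}, {"wx": 0, "wy": 0, "wz": 0, "dx": 0, "dy": 0, "dz": -0.2, "fingers": 1}, {"wx": 0, "wy": 0, "wz": 0, "dx": 0, "dy": 0, "dz": -0.2, "fingers": 1}, {"wx": 0, "wy": 0, "wz": 0, "dx": 0, "dy": 0, "dz": -0.2, "fingers": 1}, {"wx": 0, "wy": 0, "wz": 0, "dx": 0, "dy": 0, "dz": -0.2, "fingers": 1}]}}

```text
clock: 24.7
eef_pos: [574.8, 89.6, 117.7]
eef_rot: [-3.142, -0.0, -3.141]
wrist_force: [-0.1, 0.4, -2.8]
finger_gap: 16.6
finger_force: 35.0
```

```bash
python3 wt.py
```

```text
[-0.14429366  0.01962443 -3.01797379] [0.44553192 0.35095096 0.33710019] [574.95921947  89.57701274 117.9227054 ] 17.074629741207943 [-1.72558677e-03 -6.11609387e+01 -3.41165006e+01 -4.77097710e-03
  5.93574881e-02 -3.08341180e-05] [ 0.0456827   0.00778839 -0.03038497]
```

The left tin is 0.31 kg, so the middle one is the heaviest. Putting the left tin back and lifting the middle.

{"method": "servo_tool", "body": {"motion": [{"wx": 0, "wy": 0, "wz": 0, "dx": 0, "dy": 0, "dz": 0.08, "fingers": 1}, {"wx": 0, "wy": 0, "wz": 0, "dx": 0, "dy": 0, "dz": 0.15, "fingers": 1}, {"wx": 0, "wy": 0, "wz": 0, "dx": 0, "dy": 0, "dz": 0.2, "fingers": 1}, {"wx": 0, "wy": 0, "wz": 0, "dx": 0, "dy": 0, "dz": 0.2, "fingers": 1}]}}

```text
clock: 25.6
eef_pos: [575.4, 90.0, 98.1]
eef_rot: [3.141, 0.001, -3.141]
wrist_force: [-1.0, 2.7, 3.4]
finger_gap: 16.5
finger_force: 35.0
```

{"method": "servo_tool", "body": {"motion": [{"wx": 0, "wy": 0, "wz": 0, "dx": 0, "dy": 0, "dz": 0, "fingers": -0.3}, {"wx": 0, "wy": 0, "wz": 0, "dx": 0, "dy": 0, "dz": 0, "fingers": -0.3}, {"wx": 0, "wy": 0, "wz": 0, "dx": 0, "dy": 0, "dz": 0, "fingers": -0.3}, {"wx": 0, "wy": 0, "wz": 0, "dx": 0, "dy": 0, "dz": 0, "fingers": -0.3}, {"wx": 0, "wy": 0, "wz": 0, "dx": 0, "dy": 0, "dz": -0.2, "fingers": -0.3}, {"wx": 0, "wy": 0, "wz": 0, "dx": 0, "dy": 0, "dz": -0.4, "fingers": -0.3}]}}

```text
clock: 26.2
eef_pos: [574.7, 89.5, 138.1]
eef_rot: [-3.141, -0.001, -3.142]
wrist_force: [0.5, -0.8, -0.4]
finger_gap: 59.7
finger_force: 0.0
```

{"method": "servo_tool", "body": {"motion": [{"wx": 0, "wy": 0, "wz": 0, "dx": 0.1, "dy": -0.4, "dz": 0, "fingers": -0.3}, {"wx": 0, "wy": 0, "wz": 0, "dx": 0.17, "dy": -0.8, "dz": 0, "fingers": -0.3}, {"wx": 0, "wy": 0, "wz": 0, "dx": 0.17, "dy": -0.95, "dz": 0, "fingers": -0.3}, {"wx": 0, "wy": 0, "wz": 0, "dx": 0.17, "dy": -0.95, "dz": 0.15, "fingers": -0.3}, {"wx": 0, "wy": 0, "wz": 0, "dx": 0.17, "dy": -0.95, "dz": 0.3, "fingers": -0.3}, {"wx": 0, "wy": 0, "wz": 0, "dx": 0.17, "dy": -0.95, "dz": 0.4, "fingers": -0.3}, {"wx": 0, "wy": 0, "wz": 0, "dx": 0.17, "dy": -0.95, "dz": 0.4, "fingers": -0.3}]}}

```text
clock: 26.9
eef_pos: [557.5, -5.1, 96.6]
eef_rot: [3.141, -0.002, -3.141]
wrist_force: [0.1, -1.0, -0.0]
finger_gap: 61.3
finger_force: 0.0
```

{"method": "servo_tool", "body": {"motion": [{"wx": 0, "wy": 0, "wz": 0, "dx": 0, "dy": 0, "dz": 0, "fingers": 1}, {"wx": 0, "wy": 0, "wz": 0, "dx": 0, "dy": 0, "dz": 0, "fingers": 1}, {"wx": 0, "wy": 0, "wz": 0, "dx": 0, "dy": 0, "dz": 0, "fingers": 1}, {"wx": 0, "wy": 0, "wz": 0, "dx": 0, "dy": 0, "dz": 0, "fingers": 1}, {"wx": 0, "wy": 0, "wz": 0, "dx": 0, "dy": 0, "dz": 0, "fingers": 1}, {"wx": 0, "wy": 0, "wz": 0, "dx": 0, "dy": 0, "dz": 0, "fingers": 1}, {"wx": 0, "wy": 0, "wz": 0, "dx": 0, "dy": 0, "dz": 0, "fingers": 1}]}}

```text
clock: 27.6
eef_pos: [558.1, -5.2, 98.2]
eef_rot: [3.141, 0.001, -3.141]
wrist_force: [0.4, 3.1, 2.7]
finger_gap: 16.7
finger_force: 35.0
```

Lift 130 mm.

{"method": "servo_tool", "body": {"motion": [{"wx": 0, "wy": 0, "wz": 0, "dx": 0, "dy": 0, "dz": -0.05, "fingers": 1}, {"wx": 0, "wy": 0, "wz": 0, "dx": 0, "dy": 0, "dz": -0.15, "fingers": 1}, {"wx": 0, "wy": 0, "wz": 0, "dx": 0, "dy": 0, "dz": -0.3, "fingers": 1}, {"wx": 0, "wy": 0, "wz": 0, "dx": 0, "dy": 0, "dz": -0.5, "fingers": 1}, {"wx": 0, "wy": 0, "wz": 0, "dx": 0, "dy": 0, "dz": -0.7, "fingers": 1}]}}

```text
clock: 28.1
eef_pos: [557.7, -5.6, 168.9]
eef_rot: [-3.141, -0.001, -3.142]
wrist_force: [-0.2, -0.3, -6.0]
finger_gap: 16.5
finger_force: 35.0
```

{"method": "servo_tool", "body": {"motion": [{"wx": 0, "wy": 0, "wz": 0, "dx": 0, "dy": 0, "dz": -0.2, "fingers": 1}, {"wx": 0, "wy": 0, "wz": 0, "dx": 0, "dy": 0, "dz": -0.4, "fingers": 1}, {"wx": 0, "wy": 0, "wz": 0, "dx": 0, "dy": 0, "dz": -0.55, "fingers": 1}, {"wx": 0, "wy": 0, "wz": 0, "dx": 0, "dy": 0, "dz": -0.6, "fingers": 1}, {"wx": 0, "wy": 0, "wz": 0, "dx": 0, "dy": 0, "dz": -0.6, "fingers": 1}, {"wx": 0, "wy": 0, "wz": 0, "dx": 0, "dy": 0, "dz": -0.6, "fingers": 1}, {"wx": 0, "wy": 0, "wz": 0, "dx": 0, "dy": 0, "dz": -0.6, "fingers": 1}, {"wx": 0, "wy": 0, "wz": 0, "dx": 0, "dy": 0, "dz": -0.6, "fingers": 1}]}}

```text
clock: 28.9
eef_pos: [557.8, -5.4, 227.3]
eef_rot: [3.142, -0.001, -3.141]
wrist_force: [0.2, 0.8, -5.7]
finger_gap: 16.6
finger_force: 35.0
```

```bash
python3 - <<'E'
from h import *
s=camera('scene');st=read_state();print(st['eef_pos'],st['wrist_force'],st['finger_force'])
cv2.imwrite('pics/end.png',cv2.resize(s['image'][90:335,140:420][:,:,::-1],None,fx=2.4,fy=2.4))
E
```

```text
[557.84271568  -5.39851387 227.43684941] [-0.78777091  0.66231029 -6.60397674] 34.9985017432482
```

View pics/end.png

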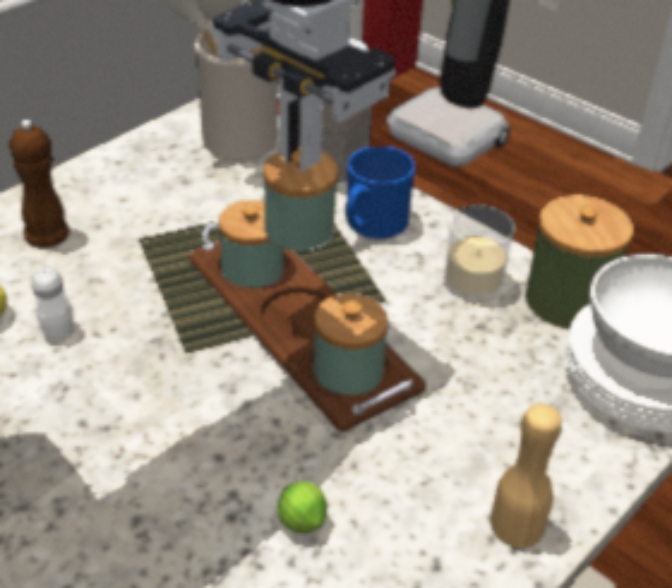

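The middle tin hangs upright (around (300,200)), the other two are in their wells, the pounder is standing, and the bystanders are untouched.

```bash
python3 -c "
from cell import *
print(sign_off())"
```

```text
the job is handed in; nothing more can be done
None
```

The job is handed in (the sign-off returned no verdict): the proud lid was pushed home with the pounder, the pounder stands upright clear of the tray, the two lighter tins (about 0.26 and 0.31 kg) are back in their wells, and the heaviest (middle, about 0.58 kg) hangs by its knob about 13 cm above its well.

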